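# Move a rinse basket from the open hooks to the snap hooks

### The job

Lift the hanging rinse basket off the open hooks and carry it level, without setting it down anywhere or spilling its two rings, to the other stand, the one with spring keepers. Press its bar gently down past both keepers until it lies at the bottom of the hooks and the keepers have snapped shut over it, feeling for the stop because that stand's hook height is not known; then let go without dropping it, and leave the other things alone.

Things in the scene. Friction and masses are not known exactly. Their poses are not given: they have to be found in the camera images.
- basket: Loose steel basket, 0.2 to 0.32 kg, hung on the open stand. Origin: middle of its hanging bar, round, 8 mm thick, 132 mm long along y, with 16 mm end discs (inner faces at y = +-62). Around its middle is a black grip block, 16 (x) x 36 (y) x 24 (z) mm, centred on the origin: grasp it from above, fingers closing along x.
- basket_tray (a point): Centre of the underside of the basket's tray, 140 mm below the bar. Tray 86 (x) x 116 (y) x 40 mm, open on top, on two 5 mm uprights at y = +-26. It is wider than the gap between hook arms and hangs below them: take it out and in along the stand's x, on the -x side, uprights between the arms, rim (100 mm below the bar) under the arms.
- ring0: Loose steel finger ring lying in the basket, 25 mm across, 8 mm high, 14 g; origin at the centre of its underside.
- ring1: The other loose steel finger ring in the basket, the same.
- open_stand: Fixed stand with plain hooks where the basket hangs. Origin on the table under the middle of the pair of hook throats (y = +-42 mm); +x points from throats to post. Upward-open throats 13 mm wide in x, centred on x = 0, flared to 27 mm. Seat 190 mm above the table (bar centre 194); hooks rise 25 mm above the seat.
- open_post (a point): Top of the open stand's post (20 mm square, 215 mm high), 130 mm from the throats along the stand's x. Two level steel hook arms, 8 mm thick (y = +-38 to 46), 10 mm deep below seat level, run from the post to 13 mm before the throats. Foot plate 190 x 170 x 12 mm. The other stand has the same shape and axes.
- snap_stand: Fixed stand the basket must go to: same frame, arms and throats as the open stand, with spring keepers at its throats. Its hooks are clamped at an unmeasured height: seat 165 to 205 mm above the table, different each time. Flares and keeper hinges rise to 34 mm above the seat. Never press on this stand with more than 20 N.
- snap_post (a point): Top of the snap stand's post (245 mm high), 130 mm from the throats along x. Bar going down at x = 0: its centre meets the keepers 31 mm above the seat, is resisted by 1 N growing to 6 to 8 N, gets past 11 to 15 mm above the seat (force drops, keepers spring up over it), then is stopped with its centre 4 mm above the seat. The hooks give 1 mm per 5 N.
- keeper_left (a joint): Keeper at the snap stand's y = +50 mm: a dark 5 mm steel finger, 20 mm long, hinged behind the throat and lying across it. 0 = shut; grows (rad) to about 0.65 as the bar pushes it down; a spring shuts it. It does not open upwards. The basket's weight alone does not open it.
- keeper_right (a joint): Keeper at the snap stand's y = -50 mm, the same.
- bottle: Bystander: clear bottle, 60 mm across, 170 mm high, loose; origin under its centre.
- white_tray: Bystander: white open box 85 x 85 x 45 mm, loose; origin under its centre.
- tumbler: Bystander: dark steel tumbler, 80 mm across, 100 mm high, loose; origin under its centre.

How it is judged:
By the outcome, as a careful person would: the job done as asked, in the order asked, and still so for the second after the job is handed in, with the robot touching nothing.
It also fails if it takes over 72 s, if anything falls off the work surface, if the arm or the gripper's body presses on something with over 40 N, if the wrist force passes 120 N, or if a joint passes its speed limit or range.

### The arm

A 7-joint arm with a two-finger parallel gripper is mounted at the origin on the work surface. World frame = base frame: x ahead of the robot, y to its left, z up, the work surface at z = 0. Lengths are in m, angles in rad, forces in N, time in s.
With the tool pointing down it reaches from about 0.4 to 0.875 m from the base axis. Payload 19.3 kg.
Tool frame: the origin (TCP) lies midway between the tips of the shut fingers; the grasp point (between the pads) lies 19 mm behind it; x points along the fingers, y is the direction in which the jaws open and shut, and the axes are right-handed (so a half turn about x gives the same grasp; the last joint's range is limited). The gripper opens to 85 mm and grips with 20 to 120 N. Pads are 22 mm wide; open, the fingers measure 114 mm over their backs; the gripper's body (76 mm by 85 mm) begins 54 mm behind the grasp point. The pads swing forward as they close: fully open they stand 13 mm farther back than shut.
Start: joints at [-1.207, 0.521, -0.036, 1.599, 0.021, 1.021, -0.113], TCP at [0.263, 0.567, 0.231] pointing down, gripper open.
Joint ranges: [-2.91, 2.91], [-0.3, 2.13], [-1.5, 1.42], [0.17, 2.43], [-1.26, 4.41], [0.16, 1.93], [-2.52, 2.52]. Speed limits (rad/s): [1.89, 1.89, 2.39, 2.39, 3.01, 3.01, 3.01].

### API

Orientations are given as [roll, pitch, yaw] about the fixed x, y, z axes, in that order (R = Rz(yaw) Ry(pitch) Rx(roll)).
In Python, from workcell import bot gives the robot as it stands. The module is installed in compiled form; this text tells all that it offers.
- The arm moves only by the tool servo_tool, never from a script. Its argument "targets" is a list of rows, each an object of numbers: "x", "y", "z": the shift along the tool's x, y, z as a fraction of full scale; "wx", "wy", "wz": the turn, a rotation vector about the tool's x, y, z as a fraction of full scale. A call has 1 to 12 rows; each row is the pose to reach, as a shift and turn from the pose measured when the call began, along the tool's axes at that moment, turning the shorter way round; what a row does not reach only later rows make up. Full scale, the value 1, is 40 cm for a shift and 360 degrees for a turn. A row lasts 1/8 s, in which the tool goes at most 62.5 mm and 10.7 degrees, less where a joint would pass 70% of its speed; a pose out of reach is approached as far as the arm can. A call with a number of a shift or a turn outside -1 to 1 is refused whole. A call with a gripper value outside its range is refused whole. "grip" is the gripper command: -1 is shut, 1 is fully open, values between are in proportion, set as the call begins (left out, the last holds). The fingers move at their own pace and stop on an object; "squeeze" is the grip in N (left out, the last holds). Time passes only in rows, so rows that repeat a pose let the fingers close. It gives the time, the measured TCP pose, the force and the opening at its end, in the units of the state.
- bot.observe(): the state, without advancing time (a new reading comes with each control period).
- bot.grab_frame(name): name is "side" or "top"; returns (picture, depth): 480x640x3 uint8, red, green, blue; 480x640 float32, m along the optical axis (not along the pixel's ray), 0 where there is no reading.
- bot.get_calibration(name): a dict with "intrinsics" (3x3 intrinsics, pixels), "R" (3x3) and "t" (3): a world point X has camera coordinates R X + t. Camera axes: x right, y down, z forward; pixel columns grow to the right and rows downward; lengths in m; the calibration is good to about 2 mm. A picture is of the moment at which its call begins. get_calibration takes no time and is no camera call.
- bot.job_done(): hands the job in, once; it reports no verdict.
Trained networks look in the newest picture that a camera, given by its name, has taken for a name from the list of things; names that differ only in an ending like _2 or _b are one class to them, and where a whole thing is asked for, a point or a joint stands for the part that bears it (a point fixed in the world has none). Each returns a list of dicts, best first, with "confidence" (0 to 1); they miss things now and then, are a little off and sometimes report something else, mostly with a low value. They report only what shows in the picture. A call takes as long as a camera call.
- bot.trace(camera, target): "mask" (480x640 bool, what is visible of it) and "pixel" ([column, row] in pixels, amid what is visible of it).
The state is a dict: "clock": time; "qpos": joint angles; "qd": joint speeds; "joint_efforts": joint torques, N m; "position": TCP position; "tool_rot": TCP orientation; "force": force on the tool from outside, world axes, zero at the start; "moment": the same for the moment, N m; "grip_width": finger opening in m.
Only numpy, scipy, OpenCV 4.12 (cv2) and the standard library are available. Lean on these libraries where they do the work, as an engineer would, in place of code of your own. Each camera call takes 0.05 s, during which the arm holds its last target. There are 200 camera calls.

## Working session

There is one attempt and no reset: what is moved stays moved. The work goes in short steps, Python scripts to look and compute and a tool call to move; the robot and the scene stay as the last step left them, time stands still between calls to the robot, and variables do not carry over. Pictures are saved under pics/ and viewed, on a budget of 10 in all, crops included, one or two more only if the job needs it, and the job is handed in when it is done.

Besides the shell and the picture viewer there is one more tool, called after "Request:" as name(argument=value, ...) on one line, values as JSON. servo_tool: Moves the arm, as the interface text tells. Shift numbers are shares of 40 cm and turn numbers shares of 360 degrees, none past 1 either way. Its arguments: {"type":"object","properties":{"targets":{"type":"array"},"grip":{"type":"number"},"squeeze":{"type":"number"}},"required":["targets"]}

```bash
mkdir -p pics
cat > h.py <<'E'
import numpy as np, cv2
from workcell import bot
from scipy.spatial.transform import Rotation as Ro
def cloud(cam,d):
    c=bot.get_calibration(cam);K=np.array(c["intrinsics"]);R=np.array(c["R"]);t=np.array(c["t"])
    v,u=np.mgrid[:480,:640]
    P=np.stack([(u-K[0,2])/K[0,0]*d,(v-K[1,2])/K[1,1]*d,d],-1)
    return (P-t)@R
def proj(cam,X):
    c=bot.get_calibration(cam);p=np.array(c["intrinsics"])@(np.array(c["R"])@np.array(X)+np.array(c["t"]))
    return p[:2]/p[2]
E
python3 - <<'E'
from h import *
o=bot.observe();print({k:np.round(v,3) for k,v in o.items()})
ims=[]
for cam in("top","side"):
    p,d=bot.grab_frame(cam);W=cloud(cam,d);np.savez(f"f_{cam}.npz",p=p,d=d)
    cv2.imwrite(f"pics/{cam}0.png",p[...,::-1])
    c=bot.get_calibration(cam);print(cam,"campos",np.round(-np.array(c["R"]).T@c["t"],3))
    for n in("basket","open_stand","snap_stand","open_post","snap_post","keeper_left","keeper_right","ring0","bottle","white_tray","tumbler"):
        for r in bot.trace(cam,n)[:2]:
            m=r["mask"]&(d>0);q=W[m]
            if len(q): print(n,round(r["confidence"],2),np.round(r["pixel"]),m.sum(),np.round(np.median(q,0),3),np.round(np.percentile(q,3,0),3),np.round(np.percentile(q,97,0),3))
E
```

```text
{'clock': np.float64(0.0), 'qpos': array([-1.207,  0.522, -0.036,  1.6  ,  0.021,  1.021, -0.113]), 'qd': array([ 0.001,  0.001,  0.001, -0.   , -0.001,  0.   ,  0.   ]), 'joint_efforts': array([ 0.0000e+00, -9.2708e+01,  1.9800e+00, -3.6992e+01,  1.8000e-02,
        8.0000e-03,  0.0000e+00]), 'position': array([0.263, 0.567, 0.231]), 'tool_rot': array([-1.497,  1.57 , -1.93 ]), 'force': array([0.683, 0.322, 0.67 ]), 'moment': array([-0.004, -0.015,  0.044]), 'grip_width': np.float64(0.085)}
top campos [ 0.403 -0.016  1.282]
basket 0.83 [240. 280.] 1522 [0.514 0.191 0.062] [0.477 0.132 0.054] [0.56  0.246 0.207]
open_stand 0.56 [252. 245.] 3365 [0.614 0.17  0.015] [0.496 0.106 0.008] [0.662 0.259 0.211]
open_post 0.87 [249. 242.] 3582 [0.614 0.172 0.015] [0.495 0.106 0.004] [0.665 0.27  0.211]
snap_post 0.63 [386. 277.] 5131 [ 0.565 -0.189  0.014] [ 0.468 -0.261  0.008] [ 0.645 -0.105  0.219]
snap_post 0.34 [136. 252.] 950 [0.564 0.484 0.058] [0.527 0.431 0.003] [0.595 0.503 0.102]
bottle 0.83 [328. 185.] 620 [ 0.768 -0.012  0.113] [ 0.752 -0.039  0.016] [0.796 0.014 0.173]
white_tra
[... 662 characters left out ...]
04   0.012] [ 0.797 -0.     0.171]
open_post 0.85 [270. 234.] 3389 [0.608 0.159 0.014] [0.484 0.105 0.008] [0.657 0.258 0.199]
snap_post 0.58 [328. 344.] 7619 [ 0.562 -0.204  0.014] [ 0.465 -0.268  0.008] [ 0.639 -0.101  0.22 ]
keeper_right 0.4 [312. 328.] 25 [ 0.501 -0.226  0.218] [ 0.491 -0.228  0.215] [ 0.512 -0.224  0.222]
ring0 0.43 [230. 229.] 64 [0.504 0.214 0.064] [0.494 0.2   0.057] [0.514 0.223 0.068]
bottle 0.61 [367. 244.] 1078 [ 0.77  -0.024  0.094] [ 0.752 -0.04   0.002] [0.799 0.029 0.171]
white_tray 0.85 [418. 464.] 1478 [ 0.593 -0.477  0.006] [ 0.526 -0.519  0.002] [ 0.619 -0.45   0.047]
tumbler 0.71 [215. 163.] 863 [0.557 0.451 0.072] [0.526 0.431 0.014] [0.594 0.506 0.102]
```

View pics/top0.png

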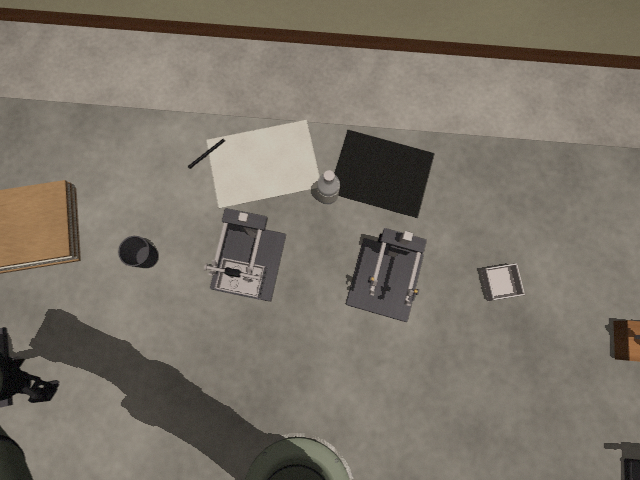

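View pics/side0.png

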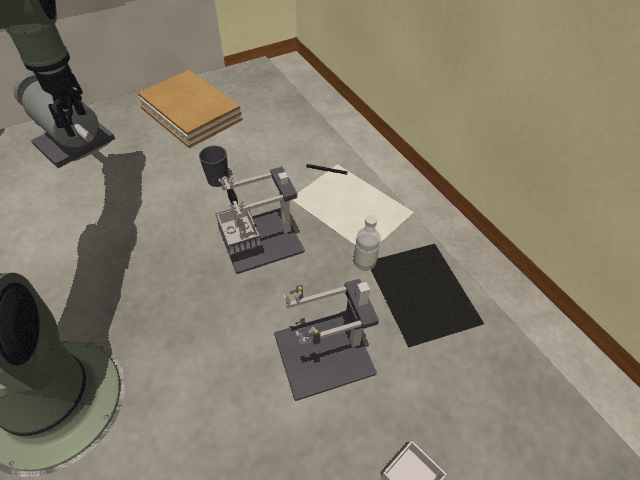

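The pictures show the basket on the open stand, with its grip block at about (233,272) in the top view. The snap stand's throats are at about (372,287) and (411,297), with its post at (407,236). Next I'll fit the frames from depth.

```bash
cat > fit.py <<'E'
from h import *
A=[]
for cam in("top","side"):
    f=np.load(f"f_{cam}.npz");W=cloud(cam,f["d"]);A.append((cam,W,f["p"],f["d"]))
for name,x0,x1,y0,y1,ph in(("open",.43,.72,.06,.3,.215),("snap",.43,.72,-.3,-.06,.245)):
    for cam,W,p,d in A:
        m=(d>0)&(W[...,0]>x0)&(W[...,0]<x1)&(W[...,1]>y0)&(W[...,1]<y1)
        q=W[m];pl=q[(q[:,2]>.006)&(q[:,2]<.02)]
        r=cv2.minAreaRect(pl[:,:2].astype(np.float32)*1000)
        hi=q[q[:,2]>.14]
        pt=q[(q[:,2]>ph-.008)&(q[:,2]<ph+.01)]
        print(name,cam,"plate",np.round(r[0]),np.round(r[1]),round(r[2],1),"post",len(pt),np.round(np.median(pt,0),4))
        # arms: yaw search minimizing spread: use histogram of y'
        best=None
        for a in np.radians(np.arange(-40,41,.5)):
            yy=-np.sin(a)*hi[:,0]+np.cos(a)*hi[:,1]
            h=np.histogram(yy,np.arange(yy.min(),yy.max()+.004,.004))[0]
            s=(h.astype(float)**2).sum()
            if best is None or s>best[0]: best=(s,a)
        a=best[1];c=np.cos(a);s=np.sin(a)
        px=np.median(pt[:,:2],0) if len(pt)>5 else np.zeros(2)
        L=(hi[:,:2]-px)@np.array([[c,-s],[s,c]])
        print("  yaw",np.degrees(a).round(1))
        for sg in(1,-1):
            k=(abs(L[:,1]-sg*.042)<.009)&(L[:,0]<-.02)&(L[:,0]>-.11)
            print("   arm",sg,k.sum(),"y",np.median(L[k,1]).round(4),"z pct",np.round(np.percentile(hi[k,2],[10,30,50,70,90]),4), "slope",np.round(np.polyfit(L[k,0],L[k,1],1)[0],3) if k.sum()>5 else 0)
E
python3 fit.py
python3 - <<'E'
from h import *
p=np.load("f_top.npz")["p"];q=np.load("f_side.npz")["p"]
a=cv2.resize(p[195:335,195:435],None,fx=3.3,fy=3.3,interpolation=cv2.INTER_CUBIC)[:,:800]
cv2.imwrite("pics/c1.png",a[...,::-1])
b=cv2.resize(q[260:380,250:410],None,fx=5,fy=5,interpolation=cv2.INTER_CUBIC)
cv2.imwrite("pics/c2.png",b[...,::-1])
E
```

```text
open top plate [575. 180.] [289. 239.] 0.1 post 170 [0.5374 0.1816 0.2129]
  yaw -7.0
   arm 1 32 y 0.0482 z pct [0.1869 0.1944 0.1979 0.1999 0.2126] slope -0.655
   arm -1 25 y -0.0352 z pct [0.1916 0.1961 0.1976 0.2021 0.2119] slope -0.692
open side plate [570. 170.] [204. 281.] 86.9 post 144 [0.5407 0.1803 0.2131]
  yaw -8.0
   arm 1 30 y 0.0493 z pct [0.1861 0.1957 0.1976 0.1988 0.2054] slope -0.547
   arm -1 32 y -0.0349 z pct [0.1855 0.1915 0.1967 0.1987 0.2023] slope -0.678
snap top plate [ 575. -180.] [239. 289.] 89.8 post 85 [ 0.629  -0.2001  0.2453]
  yaw -12.0
   arm 1 138 y 0.0411 z pct [0.1856 0.1876 0.1886 0.1896 0.1914] slope 0.014
   arm -1 158 y -0.0423 z pct [0.1839 0.1865 0.1879 0.1891 0.1906] slope 0.031
snap side plate [ 584. -170.] [225. 265.] 87.5 post 114 [ 0.628  -0.2011  0.245 ]
  yaw -9.5
   arm 1 254 y 0.0438 z pct [0.181  0.1851 0.1876 0.1887 0.19  ] slope -0.022
   arm -1 260 y -0.0404 z pct [0.181  0.186  0.1877 0.1891 0.1907] slope 0.02
```

View pics/c1.png

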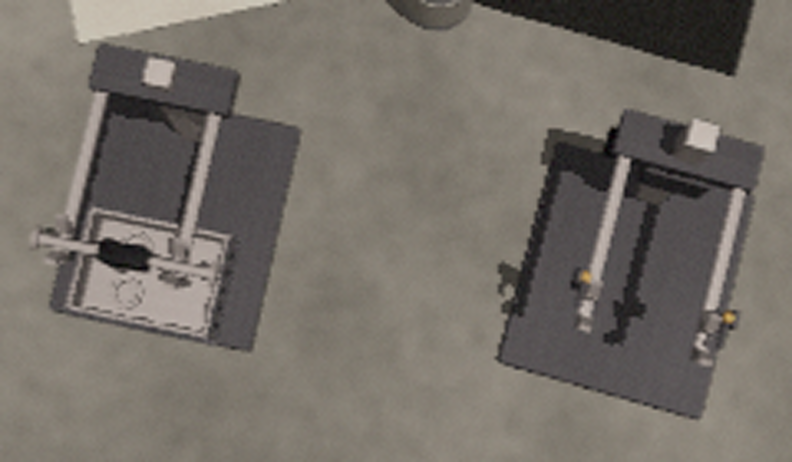

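The crop shows the open-stand basket bar running from about (40,238) to (225,270) with the dark block at (125,255). The snap throats, next to the yellow hinges, are at about (586,300) and (708,340).

```bash
cat > fit2.py <<'E'
from h import *
for name,x0,x1,y0,y1,ph,zs,pg in(("open",.43,.72,.06,.3,.215,.19,(.645,.17)),("snap",.43,.72,-.3,-.06,.245,.188,(.629,-.2))):
    for cam in("top","side"):
        f=np.load(f"f_{cam}.npz");W=cloud(cam,f["d"]);d=f["d"];p=f["p"].astype(int)
        m=(d>0)&(W[...,0]>x0)&(W[...,0]<x1)&(W[...,1]>y0)&(W[...,1]<y1)
        q=W[m];col=p[m]
        k=(abs(q[:,2]-ph)<.009)&(q[:,0]>.58)&(col.sum(1)>400);pt=np.median(q[k],0)
        print(name,cam,"post",k.sum(),pt.round(4))
        k=(abs(q[:,2]-zs)<.006)&(col.sum(1)>300);P=q[k][:,:2]
        best=None
        for a in np.radians(np.arange(-25,5,.5)):
            L=(P-pt[:2])@np.array([[np.cos(a),-np.sin(a)],[np.sin(a),np.cos(a)]])
            r=L[(L[:,0]<-.02)&(L[:,0]>-.105)]
            for y in np.arange(-.012,.012,.001):
                s=np.minimum(abs(abs(r[:,1]-y)-.042),.01).mean()
                if best is None or s<best[0]: best=(s,a,y,len(r))
        s,a,y,n=best
        t=pt[:2]-.13*np.array([np.cos(a),np.sin(a)])+y*np.array([-np.sin(a),np.cos(a)])
        print("  yaw",np.degrees(a).round(1),"yoff",y.round(4),"res",s.round(4),n,"throat",t.round(4))
        if name=="open":
            k=(q[:,2]>.185)&(q[:,0]<.58);B=q[k];u=np.linalg.svd(B[:,:2]-B[:,:2].mean(0))[2][0]
            print("  bar dir yaw",np.degrees(np.arctan(-u[0]/u[1])).round(1))
            dk=(q[:,2]>.19)&(q[:,0]<.58)&(col.sum(1)<150);D=q[dk]
            print("  block n",dk.sum(),np.median(D,0).round(4),np.percentile(D,2,0).round(4),np.percentile(D,98,0).round(4), proj(cam,np.median(D,0)).round())
        else:
            # hinge/flare points
            H=(q[:,2]>zs+.008)&(q[:,2]<zs+.045)
            L=(q[H][:,:2]-t)@np.array([[np.cos(a),-np.sin(a)],[np.sin(a),np.cos(a)]])
            for sg in(1,-1):
                g=(abs(L[:,1]-sg*.047)<.014)&(abs(L[:,0])<.04)
                print("  flares",sg,g.sum(),np.percentile(L[g],[5,50,95],axis=0).round(4).tolist(),"zmax",np.percentile(q[H][g][:,2],97).round(4))
E
python3 fit2.py
```

```text
open top post 60 [0.6483 0.1799 0.2154]
  yaw -6.5 yoff 0.0 res 0.002 244 throat [0.5191 0.1946]
  bar dir yaw -4.3
  block n 107 [0.5181 0.1906 0.2064] [0.51   0.1737 0.1989] [0.5261 0.2071 0.2105] [232. 272.]
open side post 47 [0.6475 0.1803 0.2158]
  yaw -7.5 yoff -0.002 res 0.0024 277 throat [0.5184 0.1953]
  bar dir yaw -5.1
  block n 85 [0.5164 0.1869 0.2059] [0.5095 0.1735 0.1934] [0.5236 0.2059 0.2091] [232. 195.]
snap top post 72 [ 0.6297 -0.2006  0.2456]
  yaw -10.5 yoff 0.001 res 0.0022 266 throat [ 0.5021 -0.176 ]
  flares 1 81 [[-0.0138, 0.0391], [0.011, 0.0462], [0.021, 0.0565]] zmax 0.2237
  flares -1 89 [[-0.0143, -0.0551], [0.0106, -0.0457], [0.0211, -0.038]] zmax 0.2234
snap side post 84 [ 0.6294 -0.1995  0.2454]
  yaw -11.5 yoff -0.001 res 0.0024 399 throat [ 0.5018 -0.1746]
  flares 1 138 [[-0.0151, 0.038], [0.0102, 0.0452], [0.0218, 0.0551]] zmax 0.2232
  flares -1 165 [[-0.0143, -0.0564], [0.013, -0.0495], [0.0231, -0.0392]] zmax 0.2222
```

View pics/c2.png

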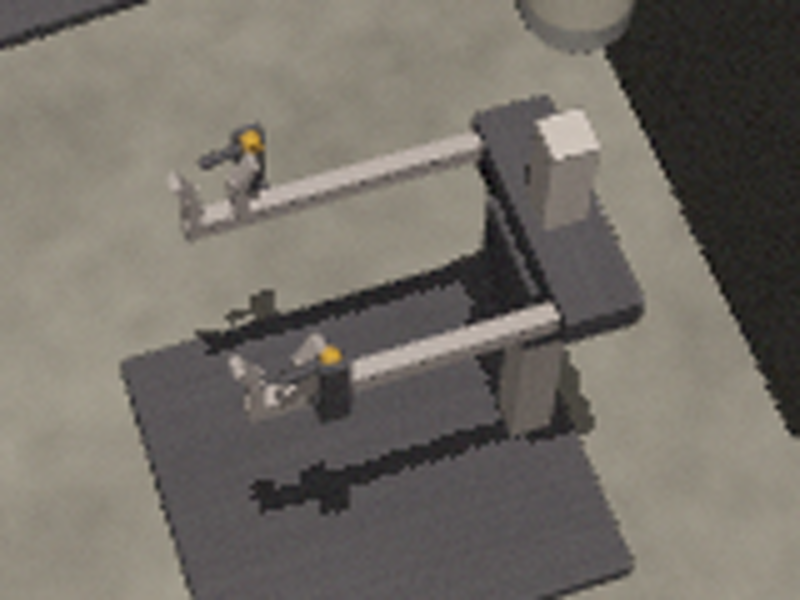

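```bash
cat > mv.py <<'E'
import sys
from h import *
def Rt(yaw): # tool x down, tool y along world yaw
    y=np.array([np.cos(yaw),np.sin(yaw),0]);x=np.array([0,0,-1.]);return np.stack([x,y,np.cross(x,y)],1)
def rel(wps):
    o=bot.observe();R0=Ro.from_euler("xyz",o["tool_rot"]).as_matrix();p0=np.array(o["position"])
    print("t",o["clock"].round(2),"p",p0.round(4),"jaw yaw",np.degrees(np.arctan2(R0[1,1],R0[0,1])).round(2),"tilt",R0[:2,0].round(4),"F",np.round(o["force"],2),"M",np.round(o["moment"],2),"w",o["grip_width"].round(4),"q",np.round(o["qpos"],2))
    for x,y,z,yaw in wps:
        s=R0.T@(np.array([x,y,z])-p0)/.4;w=Ro.from_matrix(R0.T@Rt(np.radians(yaw))).as_rotvec()/(2*np.pi)
        print("  ",(x,y,z,yaw),"s",s.round(4),"w",w.round(4))
if __name__=="__main__":
    a=[float(v) for v in sys.argv[1:]];rel([a[i:i+4] for i in range(0,len(a),4)])
E
python3 mv.py .518 .190 .28 -6  .518 .190 .28 174
```

```text
Traceback (most recent call last):
  File "mv.py", line 12, in <module>
    a=[float(v) for v in sys.argv[1:]];rel([a[i:i+4] for i in range(0,len(a),4)])
                                       ~~~^^^^^^^^^^^^^^^^^^^^^^^^^^^^^^^^^^^^^^^
  File "mv.py", line 7, in rel
    print("t",o["clock"].round(2),"p",p0.round(4),"jaw yaw",np.degrees(np.arctan2(R0[1,1],R0[0,1])).round(2),"tilt",R0[:2,0].round(4),"F",np.round(o["force"],2),"M",np.round(o["moment"],2),"w",o["grip_width"].round(4),"q",np.round(o["qpos"],2))
              ^^^^^^^^^^^^^^^^
AttributeError: 'float' object has no attribute 'round'
```

```bash
sed -i 's/o\["clock"\].round(2)/round(o["clock"],2)/; s/o\["grip_width"\].round(4)/round(o["grip_width"],4)/' mv.py
python3 mv.py .518 .190 .28 -6  .518 .190 .28 174
```

```text
t 1.2 p [0.2627 0.5671 0.2313] jaw yaw 65.14 tilt [ 0.     -0.0001] F [ 0.69 -0.3   0.52] M [ 0.03  0.04 -0.01] w 0.0856 q [-1.21  0.52 -0.04  1.6   0.02  1.02 -0.11]
   (0.518, 0.19, 0.28, -6.0) s [-0.1217 -0.5871  0.9753] w [0.1976 0.     0.    ]
   (0.518, 0.19, 0.28, 174.0) s [-0.1217 -0.5871  0.9753] w [-0.3024 -0.      0.    ]
```

Request:
servo_tool(targets=[{"x": -0.12,"y": 0,"z": 0},{"x": -0.12,"y": -0.06,"z": 0.1,"wx": 0.02},{"x": -0.12,"y": -0.12,"z": 0.2,"wx": 0.04},{"x": -0.12,"y": -0.18,"z": 0.3,"wx": 0.06},{"x": -0.12,"y": -0.24,"z": 0.4,"wx": 0.08},{"x": -0.12,"y": -0.3,"z": 0.5,"wx": 0.1},{"x": -0.12,"y": -0.36,"z": 0.6,"wx": 0.12},{"x": -0.12,"y": -0.42,"z": 0.7,"wx": 0.14},{"x": -0.12,"y": -0.48,"z": 0.8,"wx": 0.16},{"x": -0.12,"y": -0.54,"z": 0.9,"wx": 0.18},{"x": -0.12,"y": -0.587,"z": 0.975,"wx": 0.1976},{"x": -0.12,"y": -0.587,"z": 0.975,"wx": 0.1976}], grip=0.2)

```text
$.targets[0]: bad value
```

```bash
python3 mv.py .518 .190 .21 -6 .518 .19 .175 -6
python3 - <<'E'
from h import *
p,d=bot.grab_frame("side");q=cv2.resize(p[140:290,170:330],None,fx=4,fy=4,interpolation=cv2.INTER_CUBIC);cv2.imwrite("pics/g1.png",q[...,::-1])
E
```

```text
t 1.2 p [0.2627 0.5671 0.2313] jaw yaw 65.14 tilt [ 0.     -0.0001] F [ 0.69 -0.3   0.52] M [ 0.03  0.04 -0.01] w 0.0856 q [-1.21  0.52 -0.04  1.6   0.02  1.02 -0.11]
   (0.518, 0.19, 0.21, -6.0) s [ 0.0533 -0.5871  0.9753] w [0.1976 0.     0.    ]
   (0.518, 0.19, 0.175, -6.0) s [ 0.1408 -0.5871  0.9753] w [0.1976 0.     0.    ]
```

View pics/g1.png

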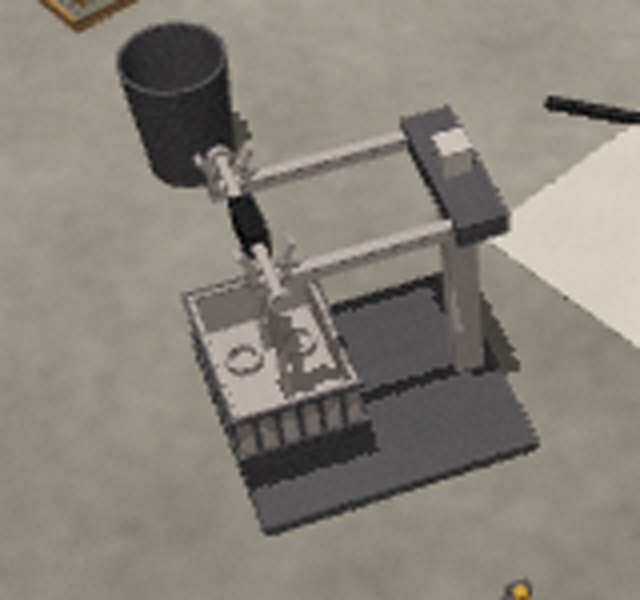

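The call was refused, so the arm did not move; rows probably need all six keys. The view still shows the basket with the block at crop (248,222) and both rings lying in the tray.

Request:
servo_tool(targets=[{"x": -0.12,"y": 0,"z": 0,"wx": 0,"wy": 0,"wz": 0},{"x": -0.12,"y": -0.06,"z": 0.1,"wx": 0.02,"wy": 0,"wz": 0},{"x": -0.12,"y": -0.12,"z": 0.2,"wx": 0.04,"wy": 0,"wz": 0},{"x": -0.12,"y": -0.18,"z": 0.3,"wx": 0.06,"wy": 0,"wz": 0},{"x": -0.12,"y": -0.24,"z": 0.4,"wx": 0.08,"wy": 0,"wz": 0},{"x": -0.12,"y": -0.3,"z": 0.5,"wx": 0.1,"wy": 0,"wz": 0},{"x": -0.12,"y": -0.36,"z": 0.6,"wx": 0.12,"wy": 0,"wz": 0},{"x": -0.12,"y": -0.42,"z": 0.7,"wx": 0.14,"wy": 0,"wz": 0},{"x": -0.12,"y": -0.48,"z": 0.8,"wx": 0.16,"wy": 0,"wz": 0},{"x": -0.12,"y": -0.54,"z": 0.9,"wx": 0.18,"wy": 0,"wz": 0},{"x": -0.12,"y": -0.587,"z": 0.975,"wx": 0.1976,"wy": 0,"wz": 0},{"x": -0.12,"y": -0.587,"z": 0.975,"wx": 0.1976,"wy": 0,"wz": 0}], grip=0.2)

```text
clock: 2.75
position: [0.519, 0.1876, 0.2794]
tool_rot: [0.733, 1.57, -0.947]
force: [-0.4, 0.5, -0.8]
grip_width: 0.0512
```

```bash
python3 mv.py .518 .190 .21 -6 .518 .19 .175 -6
```

```text
t 2.75 p [0.519  0.1876 0.2794] jaw yaw -6.29 tilt [ 0.0006 -0.0008] F [-0.41  0.48 -0.78] M [ 0.06 -0.02  0.01] w 0.0512 q [-0.73  0.37  0.36  1.75 -0.15  1.04 -0.42]
   (0.518, 0.19, 0.21, -6.0) s [ 0.1735 -0.0033 -0.0057] w [-0.0008  0.0001 -0.0001]
   (0.518, 0.19, 0.175, -6.0) s [ 0.261  -0.0034 -0.0058] w [-0.0008  0.0001 -0.0001]
```

Request:
servo_tool(targets=[{"x": 0.08,"y": -0.003,"z": -0.006,"wx": -0.001,"wy": 0,"wz": 0},{"x": 0.15,"y": -0.003,"z": -0.006,"wx": -0.001,"wy": 0,"wz": 0},{"x": 0.2,"y": -0.003,"z": -0.006,"wx": -0.001,"wy": 0,"wz": 0},{"x": 0.235,"y": -0.003,"z": -0.006,"wx": -0.001,"wy": 0,"wz": 0},{"x": 0.257,"y": -0.003,"z": -0.006,"wx": -0.001,"wy": 0,"wz": 0},{"x": 0.257,"y": -0.003,"z": -0.006,"wx": -0.001,"wy": 0,"wz": 0},{"x": 0.257,"y": -0.003,"z": -0.006,"wx": -0.001,"wy": 0,"wz": 0}])

```text
clock: 3.62
position: [0.5184, 0.1903, 0.1772]
tool_rot: [1.391, 1.569, -0.283]
force: [-0.6, -0.6, 0.6]
grip_width: 0.0509
```

```bash
python3 mv.py .518 .190 .177 -6
python3 - <<'E'
from h import *
p,d=bot.grab_frame("top");q=cv2.resize(p[205:310,190:300],None,fx=5,fy=5,interpolation=cv2.INTER_CUBIC);cv2.imwrite("pics/g2.png",q[...,::-1])
E
```

```text
t 3.62 p [0.5184 0.1903 0.1772] jaw yaw -5.92 tilt [ 0.0013 -0.0004] F [-0.6  -0.64  0.56] M [ 0.   -0.   -0.01] w 0.0509 q [-0.69  0.49  0.32  1.86 -0.21  0.82 -0.37]
   (0.518, 0.19, 0.177, -6.0) s [ 0.0004 -0.001   0.0008] w [ 0.0002  0.     -0.0002]
```

View pics/g2.png

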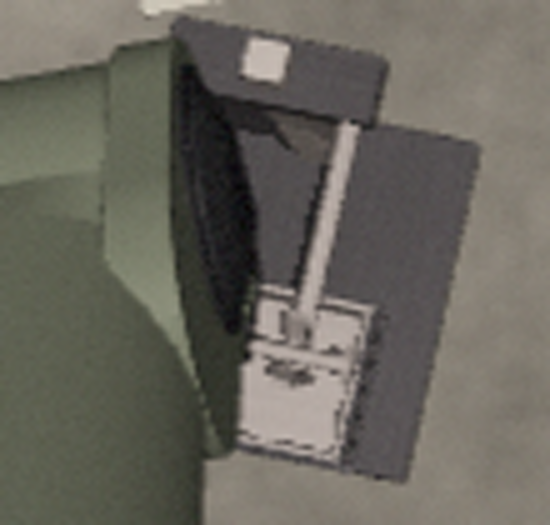

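The top view is mostly covered by the arm, but the basket is undisturbed with its right bar end at about (350,355). No contact force shows, so I'll close.

Request:
servo_tool(targets=[{"x": 0,"y": 0,"z": 0,"wx": 0,"wy": 0,"wz": 0},{"x": 0,"y": 0,"z": 0,"wx": 0,"wy": 0,"wz": 0},{"x": 0,"y": 0,"z": 0,"wx": 0,"wy": 0,"wz": 0},{"x": 0,"y": 0,"z": 0,"wx": 0,"wy": 0,"wz": 0},{"x": 0,"y": 0,"z": 0,"wx": 0,"wy": 0,"wz": 0},{"x": 0,"y": 0,"z": 0,"wx": 0,"wy": 0,"wz": 0}], grip=-1, squeeze=60)

```text
clock: 4.42
position: [0.5187, 0.1903, 0.1776]
tool_rot: [1.64, 1.569, -0.034]
force: [-1.1, -1.3, 6.0]
grip_width: 0.015
```

```bash
python3 mv.py .518 .190 .177 -6.5 .518 .190 .215 -6.5
```

```text
t 4.42 p [0.5187 0.1903 0.1776] jaw yaw -5.92 tilt [ 0.002  -0.0001] F [-1.08 -1.29  5.96] M [-0.07  0.21  0.12] w 0.015 q [-0.69  0.49  0.32  1.86 -0.21  0.82 -0.37]
   (0.518, 0.19, 0.177, -6.5) s [ 0.0014 -0.0016  0.0009] w [ 0.0016 -0.     -0.0003]
   (0.518, 0.19, 0.215, -6.5) s [-0.0936 -0.0014  0.0008] w [ 0.0016 -0.     -0.0003]
```

Request:
servo_tool(targets=[{"x": -0.01,"y": 0,"z": 0,"wx": 0,"wy": 0,"wz": 0},{"x": -0.03,"y": 0,"z": 0,"wx": 0,"wy": 0,"wz": 0},{"x": -0.06,"y": 0,"z": 0,"wx": 0,"wy": 0,"wz": 0},{"x": -0.09,"y": 0,"z": 0,"wx": 0,"wy": 0,"wz": 0},{"x": -0.115,"y": 0,"z": 0,"wx": 0,"wy": 0,"wz": 0},{"x": -0.125,"y": 0,"z": 0,"wx": 0,"wy": 0,"wz": 0},{"x": -0.125,"y": 0,"z": 0,"wx": 0,"wy": 0,"wz": 0},{"x": -0.125,"y": 0,"z": 0,"wx": 0,"wy": 0,"wz": 0}])

```text
clock: 5.42
position: [0.5184, 0.1903, 0.2272]
tool_rot: [1.507, 1.569, -0.167]
force: [0.7, -0.4, -2.5]
grip_width: 0.0152
```

```bash
python3 mv.py .429 .200 .2285 -7 .429 .21 .2285 -7
```

```text
t 5.42 p [0.5184 0.1903 0.2272] jaw yaw -5.91 tilt [ 0.0016 -0.0003] F [ 0.68 -0.44 -2.45] M [0.02 0.04 0.01] w 0.0152 q [-0.71  0.43  0.34  1.81 -0.18  0.93 -0.39]
   (0.429, 0.2, 0.2285, -7.0) s [-0.0036 -0.2249 -0.0011] w [ 0.003   0.     -0.0003]
   (0.429, 0.21, 0.2285, -7.0) s [-0.0036 -0.2275 -0.026 ] w [ 0.003   0.     -0.0003]
```

Weight is 2.5 N, so the basket is in hand. Next I'll back it out along −x.

Request:
servo_tool(targets=[{"x": -0.003,"y": -0.015,"z": 0,"wx": 0,"wy": 0,"wz": 0},{"x": -0.003,"y": -0.045,"z": 0,"wx": 0.001,"wy": 0,"wz": 0},{"x": -0.003,"y": -0.085,"z": 0,"wx": 0.001,"wy": 0,"wz": 0},{"x": -0.003,"y": -0.125,"z": 0,"wx": 0.002,"wy": 0,"wz": 0},{"x": -0.003,"y": -0.165,"z": 0,"wx": 0.003,"wy": 0,"wz": 0},{"x": -0.003,"y": -0.2,"z": 0,"wx": 0.003,"wy": 0,"wz": 0},{"x": -0.003,"y": -0.22,"z": 0,"wx": 0.003,"wy": 0,"wz": 0},{"x": -0.003,"y": -0.225,"z": 0,"wx": 0.003,"wy": 0,"wz": 0},{"x": -0.003,"y": -0.225,"z": 0,"wx": 0.003,"wy": 0,"wz": 0}])

```text
clock: 6.55
position: [0.4291, 0.1995, 0.2283]
tool_rot: [1.537, 1.569, -0.156]
force: [-0.7, -0.6, -2.5]
grip_width: 0.0147
```

```bash
python3 mv.py .435 .02 .228 -9 .413 -.1585 .228 -11 .502 -.1755 .228 -11
```

```text
t 6.55 p [0.4291 0.1995 0.2283] jaw yaw -7.0 tilt [ 0.0017 -0.0003] F [-0.69 -0.59 -2.46] M [0.06 0.04 0.01] w 0.0147 q [-0.84  0.3   0.35  2.   -0.13  0.86 -0.54]
   (0.435, 0.02, 0.228, -9.0) s [0.0009 0.0693 0.4437] w [ 0.0056  0.     -0.0003]
   (0.413, -0.1585, 0.228, -11.0) s [0.001  0.0691 0.8933] w [ 0.0111 -0.     -0.0003]
   (0.502, -0.1755, 0.228, -11.0) s [0.0014 0.2951 0.9084] w [ 0.0111 -0.     -0.0003]
```

Request:
servo_tool(targets=[{"x": 0.001,"y": 0.005,"z": 0.015,"wx": 0,"wy": 0,"wz": 0},{"x": 0.001,"y": 0.015,"z": 0.05,"wx": 0.001,"wy": 0,"wz": 0},{"x": 0.001,"y": 0.025,"z": 0.11,"wx": 0.001,"wy": 0,"wz": 0},{"x": 0.001,"y": 0.035,"z": 0.18,"wx": 0.002,"wy": 0,"wz": 0},{"x": 0.001,"y": 0.045,"z": 0.26,"wx": 0.003,"wy": 0,"wz": 0},{"x": 0.001,"y": 0.055,"z": 0.34,"wx": 0.004,"wy": 0,"wz": 0},{"x": 0.001,"y": 0.065,"z": 0.42,"wx": 0.005,"wy": 0,"wz": 0},{"x": 0.001,"y": 0.069,"z": 0.5,"wx": 0.006,"wy": 0,"wz": 0},{"x": 0.001,"y": 0.069,"z": 0.58,"wx": 0.007,"wy": 0,"wz": 0},{"x": 0.001,"y": 0.069,"z": 0.65,"wx": 0.008,"wy": 0,"wz": 0},{"x": 0.001,"y": 0.069,"z": 0.7,"wx": 0.009,"wy": 0,"wz": 0},{"x": 0.001,"y": 0.069,"z": 0.72,"wx": 0.009,"wy": 0,"wz": 0}])

```text
clock: 8.05
position: [0.421, -0.0914, 0.228]
tool_rot: [1.508, 1.569, -0.244]
force: [0.2, 0.7, -3.0]
grip_width: 0.0148
```

```bash
python3 mv.py .413 -.1585 .228 -11 .502 -.1755 .228 -11
```

```text
t 8.05 p [ 0.421  -0.0914  0.228 ] jaw yaw -10.38 tilt [ 0.0019 -0.0005] F [ 0.19  0.74 -3.01] M [-0.02 -0.01 -0.01] w 0.0148 q [-0.35  0.24  0.5   2.11 -0.15  0.83  0.07]
   (0.413, -0.1585, 0.228, -11.0) s [0.0002 0.0106 0.1686] w [ 0.0017  0.     -0.0003]
   (0.502, -0.1755, 0.228, -11.0) s [0.0006 0.2371 0.1703] w [ 0.0017  0.     -0.0003]
```

Request:
servo_tool(targets=[{"x": 0,"y": 0.002,"z": 0.02,"wx": 0,"wy": 0,"wz": 0},{"x": 0,"y": 0.005,"z": 0.06,"wx": 0.001,"wy": 0,"wz": 0},{"x": 0,"y": 0.008,"z": 0.11,"wx": 0.001,"wy": 0,"wz": 0},{"x": 0,"y": 0.01,"z": 0.15,"wx": 0.002,"wy": 0,"wz": 0},{"x": 0,"y": 0.01,"z": 0.169,"wx": 0.002,"wy": 0,"wz": 0},{"x": 0,"y": 0.01,"z": 0.169,"wx": 0.002,"wy": 0,"wz": 0},{"x": 0,"y": 0.01,"z": 0.169,"wx": 0.002,"wy": 0,"wz": 0}])

```text
clock: 8.93
position: [0.4128, -0.1581, 0.228]
tool_rot: [1.614, 1.569, -0.15]
force: [-0.1, 0.1, -2.5]
grip_width: 0.015
```

```bash
python3 mv.py .502 -.1755 .228 -11
cat > meas.py <<'E'
from h import *
import sys
o=bot.observe();p0=np.array(o["position"]);a=np.radians(-11)
rot=np.array([[np.cos(a),-np.sin(a)],[np.sin(a),np.cos(a)]])
for cam in("top","side"):
    p,d=bot.grab_frame(cam);W=cloud(cam,d);np.savez(f"n_{cam}.npz",p=p,d=d)
    q=W[d>0]-p0;L=np.c_[q[:,:2]@rot,q[:,2]+p0[2]]
    for nm,z0,z1 in(("bar",.232,.26),("rim",.13,.155)):
        k=(L[:,2]>z0)&(L[:,2]<z1)&(abs(L[:,0])<.055)&(abs(L[:,1])<.085)&((abs(L[:,1])>.024) if nm=="bar" else True)
        if nm=="bar": k&=abs(L[:,0])<.012
        if k.sum()>5: print(cam,nm,k.sum(),np.percentile(L[k],[1,50,99],axis=0).round(4).tolist())
    u,v=proj(cam,p0+[0,0,-.05]);u,v=int(u),int(v)
    c=p[max(v-75,0):v+75,max(u-100,0):u+100];cv2.imwrite(f"pics/{sys.argv[1]}_{cam}.png",cv2.resize(c,None,fx=4,fy=4,interpolation=cv2.INTER_CUBIC)[...,::-1])
E
python3 meas.py h1
```

```text
t 8.93 p [ 0.4128 -0.1581  0.228 ] jaw yaw -11.07 tilt [ 0.0017 -0.0003] F [-0.1   0.1  -2.48] M [-0.03 -0.05 -0.01] w 0.015 q [-0.21  0.26  0.53  2.08 -0.18  0.84  0.24]
   (0.502, -0.1755, 0.228, -11.0) s [ 4.000e-04  2.272e-01 -2.000e-04] w [-0.0002 -0.     -0.0003]
top bar 60 [[-0.007, 0.0388, 0.2437], [0.0001, 0.0553, 0.2484], [0.0073, 0.0669, 0.2545]]
top rim 149 [[-0.0421, 0.0247, 0.1366], [-0.0032, 0.0534, 0.1448], [0.0434, 0.059, 0.1494]]
side bar 128 [[-0.0082, -0.0642, 0.2381], [-0.0007, -0.0513, 0.2479], [0.006, -0.0243, 0.2532]]
side rim 650 [[-0.0431, -0.0561, 0.1304], [-0.0019, -0.0205, 0.1443], [0.0424, 0.06, 0.1486]]
```

View pics/h1_side.png

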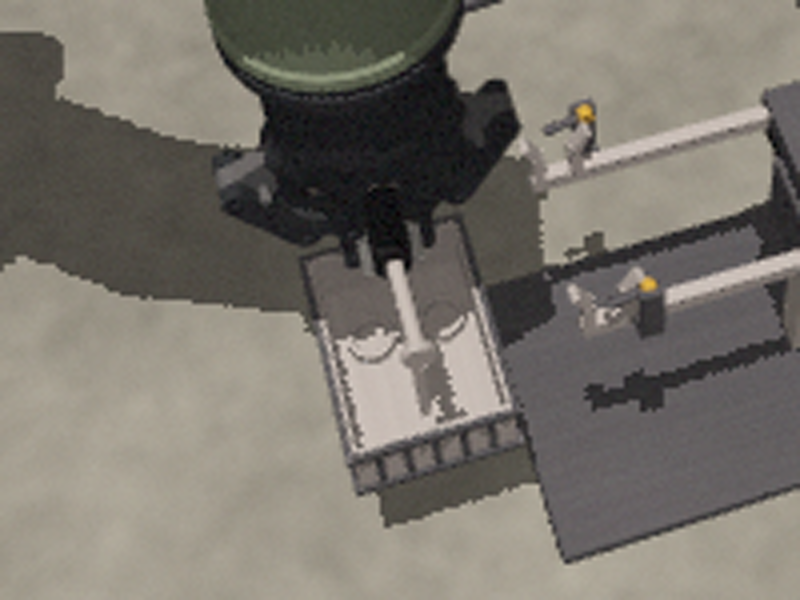

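The side view shows the basket level with both rings in the tray, and the snap hooks ahead at about (550,170) and (600,310). The basket sits about 1.5 mm to +y of the TCP, so I'll compensate and go above the throats.

```bash
python3 mv.py .5017 -.177 .228 -11
```

```text
t 9.03 p [ 0.4128 -0.1581  0.2281] jaw yaw -11.05 tilt [ 0.0019 -0.0003] F [ 0.5   0.19 -2.21] M [ 0.02  0.05 -0.02] w 0.0149 q [-0.21  0.26  0.53  2.08 -0.18  0.84  0.24]
   (0.5017, -0.177, 0.228, -11.0) s [0.0006 0.2271 0.0037] w [-0.0002 -0.     -0.0003]
```

Request:
servo_tool(targets=[{"x": 0,"y": 0.01,"z": 0.004,"wx": 0,"wy": 0,"wz": 0},{"x": 0,"y": 0.03,"z": 0.004,"wx": 0,"wy": 0,"wz": 0},{"x": 0,"y": 0.065,"z": 0.004,"wx": 0,"wy": 0,"wz": 0},{"x": 0,"y": 0.105,"z": 0.004,"wx": 0,"wy": 0,"wz": 0},{"x": 0,"y": 0.145,"z": 0.004,"wx": 0,"wy": 0,"wz": 0},{"x": 0,"y": 0.185,"z": 0.004,"wx": 0,"wy": 0,"wz": 0},{"x": 0,"y": 0.212,"z": 0.004,"wx": 0,"wy": 0,"wz": 0},{"x": 0,"y": 0.224,"z": 0.004,"wx": 0,"wy": 0,"wz": 0},{"x": 0,"y": 0.227,"z": 0.004,"wx": 0,"wy": 0,"wz": 0},{"x": 0,"y": 0.227,"z": 0.004,"wx": 0,"wy": 0,"wz": 0},{"x": 0,"y": 0.227,"z": 0.004,"wx": 0,"wy": 0,"wz": 0}])

```text
clock: 10.4
position: [0.5014, -0.177, 0.2283]
tool_rot: [1.679, 1.569, -0.085]
force: [-0.6, -1.0, -2.2]
grip_width: 0.0151
```

```bash
python3 mv.py .5017 -.177 .228 -11; python3 meas.py h2
```

```text
t 10.4 p [ 0.5014 -0.177   0.2283] jaw yaw -11.06 tilt [ 0.0019 -0.0002] F [-0.59 -1.04 -2.21] M [-0.04 -0.02  0.  ] w 0.0151 q [-0.15  0.42  0.5   1.87 -0.25  0.92  0.28]
   (0.5017, -0.177, 0.228, -11.0) s [ 0.0008  0.0007 -0.0002] w [-0.0002 -0.     -0.0003]
top bar 60 [[-0.0065, 0.0377, 0.242], [-0.0, 0.0548, 0.249], [0.0066, 0.0669, 0.2545]]
top rim 121 [[-0.0424, 0.0245, 0.1312], [-0.0036, 0.0539, 0.1448], [0.0434, 0.0588, 0.1502]]
side bar 120 [[-0.0084, -0.0647, 0.2386], [-0.0013, -0.0515, 0.2485], [0.0055, -0.025, 0.2539]]
side rim 627 [[-0.0434, -0.056, 0.1303], [-0.011, -0.016, 0.1444], [0.0422, 0.0602, 0.1485]]
```

View pics/h2_side.png

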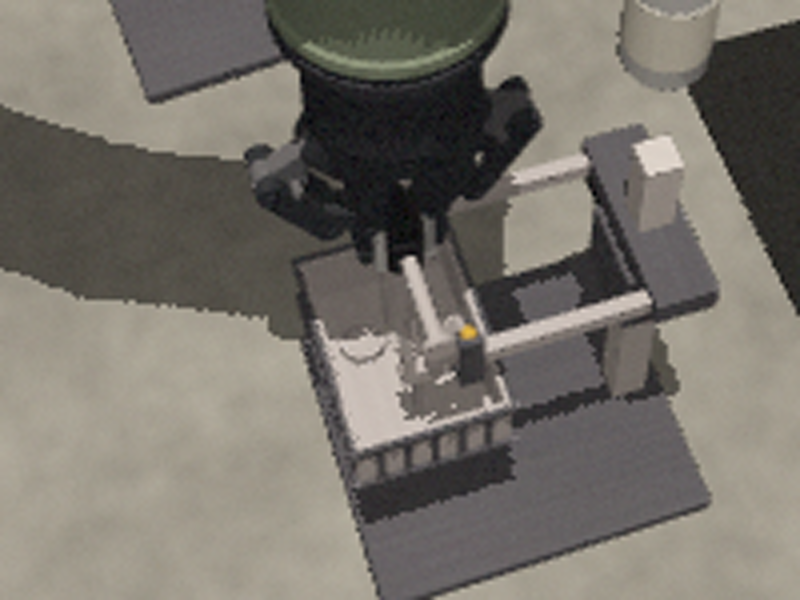

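The bar is above the throats: its right end shows at about (430,330), beside the hinge at (468,332). Lowering to just above the keepers.

Request:
servo_tool(targets=[{"x": 0.015,"y": 0.001,"z": 0,"wx": 0,"wy": 0,"wz": 0},{"x": 0.03,"y": 0.001,"z": 0,"wx": 0,"wy": 0,"wz": 0},{"x": 0.045,"y": 0.001,"z": 0,"wx": 0,"wy": 0,"wz": 0},{"x": 0.055,"y": 0.001,"z": 0,"wx": 0,"wy": 0,"wz": 0},{"x": 0.055,"y": 0.001,"z": 0,"wx": 0,"wy": 0,"wz": 0}])

```text
clock: 11.12
position: [0.5018, -0.1771, 0.206]
tool_rot: [1.652, 1.569, -0.111]
force: [0.5, 0.2, -2.0]
grip_width: 0.0146
```

Request:
servo_tool(targets=[{"x": 0.005,"y": 0,"z": 0,"wx": 0,"wy": 0,"wz": 0},{"x": 0.01,"y": 0,"z": 0,"wx": 0,"wy": 0,"wz": 0},{"x": 0.01,"y": 0,"z": 0,"wx": 0,"wy": 0,"wz": 0}])

```text
clock: 11.5
position: [0.5018, -0.1771, 0.202]
tool_rot: [1.655, 1.569, -0.109]
force: [-0.3, 0.1, -0.7]
grip_width: 0.015
```

Request:
servo_tool(targets=[{"x": 0.005,"y": 0,"z": 0,"wx": 0,"wy": 0,"wz": 0},{"x": 0.01,"y": 0,"z": 0,"wx": 0,"wy": 0,"wz": 0},{"x": 0.01,"y": 0,"z": 0,"wx": 0,"wy": 0,"wz": 0}])

```text
clock: 11.88
position: [0.5018, -0.1771, 0.1979]
tool_rot: [1.679, 1.569, -0.085]
force: [-0.4, 0.1, 1.0]
grip_width: 0.0154
```

Request:
servo_tool(targets=[{"x": 0.005,"y": 0,"z": 0,"wx": 0,"wy": 0,"wz": 0},{"x": 0.01,"y": 0,"z": 0,"wx": 0,"wy": 0,"wz": 0},{"x": 0.01,"y": 0,"z": 0,"wx": 0,"wy": 0,"wz": 0}])

```text
clock: 12.25
position: [0.5015, -0.1771, 0.1937]
tool_rot: [1.742, 1.57, -0.022]
force: [-2.3, 0.3, 3.1]
grip_width: 0.0152
```

Request:
servo_tool(targets=[{"x": 0.005,"y": 0,"z": 0,"wx": 0,"wy": 0,"wz": 0},{"x": 0.01,"y": 0,"z": 0,"wx": 0,"wy": 0,"wz": 0},{"x": 0.01,"y": 0,"z": 0,"wx": 0,"wy": 0,"wz": 0}])

```text
clock: 12.62
position: [0.501, -0.177, 0.1893]
tool_rot: [-1.92, 1.57, 2.6]
force: [-4.1, 0.2, 3.1]
grip_width: 0.0151
```

Request:
servo_tool(targets=[{"x": 0.005,"y": 0,"z": 0,"wx": 0,"wy": 0,"wz": 0},{"x": 0.0075,"y": 0,"z": 0,"wx": 0,"wy": 0,"wz": 0},{"x": 0.0075,"y": 0,"z": 0,"wx": 0,"wy": 0,"wz": 0}])

```text
clock: 13.0
position: [0.5003, -0.1767, 0.1857]
tool_rot: [-1.682, 1.568, 2.838]
force: [-4.8, 0.9, -3.4]
grip_width: 0.0152
```

The force dropped at bar height of about 0.202, so the keepers are passed. A lateral −x force of about 5 N remains, so I'll ease 1 mm back while feeling for the stop.

Request:
servo_tool(targets=[{"x": 0,"y": -0.003,"z": 0,"wx": 0,"wy": 0,"wz": 0},{"x": 0.004,"y": -0.003,"z": 0,"wx": 0,"wy": 0,"wz": 0},{"x": 0.0075,"y": -0.003,"z": 0,"wx": 0,"wy": 0,"wz": 0},{"x": 0.0075,"y": -0.003,"z": 0,"wx": 0,"wy": 0,"wz": 0}])

```text
clock: 13.5
position: [0.4996, -0.1766, 0.1828]
tool_rot: [-1.617, 1.569, 2.903]
force: [4.5, -1.2, -0.6]
grip_width: 0.0151
```

```bash
python3 mv.py .5 -.177 .177 -11
```

```text
t 13.5 p [ 0.4996 -0.1766  0.1828] jaw yaw -11.04 tilt [-0.0013  0.0003] F [ 4.52 -1.2  -0.56] M [-0.33 -0.99  0.2 ] w 0.0151 q [-0.12  0.48  0.47  1.92 -0.29  0.82  0.32]
   (0.5, -0.177, 0.177, -11.0) s [0.0146 0.0011 0.0007] w [-0.0001 -0.      0.0002]
```

Request:
servo_tool(targets=[{"x": 0.0,"y": 0.0015,"z": 0,"wx": 0,"wy": 0,"wz": 0},{"x": 0.003,"y": 0.0015,"z": 0,"wx": 0,"wy": 0,"wz": 0},{"x": 0.006,"y": 0.0015,"z": 0,"wx": 0,"wy": 0,"wz": 0},{"x": 0.006,"y": 0.0015,"z": 0,"wx": 0,"wy": 0,"wz": 0}])

```text
clock: 14.0
position: [0.5, -0.1767, 0.1803]
tool_rot: [-1.625, 1.569, 2.894]
force: [0.9, 0.2, -2.5]
grip_width: 0.015
```

```bash
python3 mv.py .5 -.177 .177 -11; python3 meas.py h3
```

```text
t 14.0 p [ 0.5    -0.1767  0.1803] jaw yaw -11.05 tilt [-0.0018  0.0005] F [ 0.85  0.16 -2.53] M [ 0.01 -0.03 -0.01] w 0.015 q [-0.12  0.48  0.47  1.92 -0.29  0.81  0.32]
   (0.5, -0.177, 0.177, -11.0) s [0.0081 0.0002 0.0007] w [-0.0001 -0.      0.0003]
side rim 8 [[-0.0031, -0.0275, 0.1316], [-0.0018, -0.026, 0.1365], [0.0004, -0.0232, 0.1442]]
```

View pics/h3_side.png

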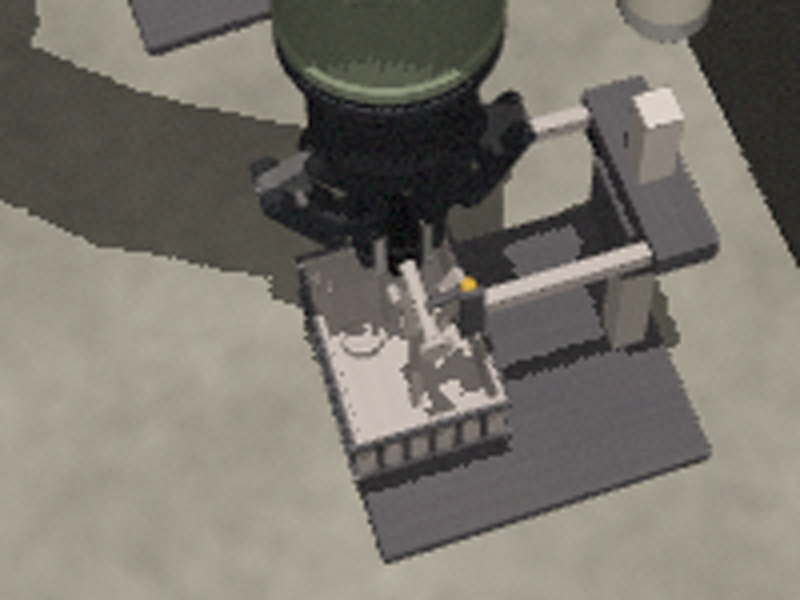

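Now free: the force is only the basket's weight, and the dark keeper finger shows across over the bar at about (445,297). Continuing down to the stop.

Request:
servo_tool(targets=[{"x": 0.003,"y": 0,"z": 0,"wx": 0,"wy": 0,"wz": 0},{"x": 0.006,"y": 0,"z": 0,"wx": 0,"wy": 0,"wz": 0},{"x": 0.006,"y": 0,"z": 0,"wx": 0,"wy": 0,"wz": 0}])

```text
clock: 14.48
position: [0.5, -0.1767, 0.1779]
tool_rot: [-1.621, 1.569, 2.899]
force: [-0.2, 1.0, -2.8]
grip_width: 0.0149
```

Request:
servo_tool(targets=[{"x": 0.003,"y": 0,"z": 0,"wx": 0,"wy": 0,"wz": 0},{"x": 0.003,"y": 0,"z": 0,"wx": 0,"wy": 0,"wz": 0}])

```text
clock: 14.72
position: [0.5, -0.1767, 0.1766]
tool_rot: [-1.623, 1.569, 2.897]
force: [0.1, 0.3, -1.9]
grip_width: 0.015
```

Request:
servo_tool(targets=[{"x": 0.003,"y": 0,"z": 0,"wx": 0,"wy": 0,"wz": 0},{"x": 0.003,"y": 0,"z": 0,"wx": 0,"wy": 0,"wz": 0}])

```text
clock: 14.98
position: [0.5, -0.1767, 0.1754]
tool_rot: [-1.625, 1.569, 2.895]
force: [0.4, -0.5, -2.0]
grip_width: 0.0154
```

Request:
servo_tool(targets=[{"x": 0.002,"y": 0,"z": 0,"wx": 0,"wy": 0,"wz": 0},{"x": 0.002,"y": 0,"z": 0,"wx": 0,"wy": 0,"wz": 0}])

```text
clock: 15.22
position: [0.5, -0.1767, 0.1746]
tool_rot: [-1.651, 1.569, 2.868]
force: [-0.6, 0.1, 2.7]
grip_width: 0.0151
```

Request:
servo_tool(targets=[{"x": 0.002,"y": 0,"z": 0,"wx": 0,"wy": 0,"wz": 0},{"x": 0.002,"y": 0,"z": 0,"wx": 0,"wy": 0,"wz": 0}])

```text
clock: 15.48
position: [0.5001, -0.1768, 0.1739]
tool_rot: [-1.696, 1.569, 2.823]
force: [-2.5, 0.6, 4.9]
grip_width: 0.0153
```

```bash
python3 mv.py .5 -.1767 .1752 -11
```

```text
t 15.47 p [ 0.5001 -0.1768  0.1739] jaw yaw -11.05 tilt [-0.0016  0.0005] F [-2.53  0.57  4.89] M [0.16 0.36 0.03] w 0.0153 q [-0.11  0.49  0.47  1.92 -0.3   0.8   0.32]
   (0.5, -0.1767, 0.1752, -11.0) s [-0.0031 -0.0002 -0.0001] w [-0.0002 -0.      0.0003]
```

The stop is firm at about 7 N net. I'll ease off 1 mm, lower the squeeze, then open.

Request:
servo_tool(targets=[{"x": -0.0025,"y": 0,"z": 0,"wx": 0,"wy": 0,"wz": 0},{"x": -0.0025,"y": 0,"z": 0,"wx": 0,"wy": 0,"wz": 0}], squeeze=20)

```text
clock: 15.72
position: [0.5001, -0.1767, 0.175]
tool_rot: [-1.704, 1.569, 2.815]
force: [-1.5, 0.0, 0.8]
grip_width: 0.0147
```

Request:
servo_tool(targets=[{"x": 0,"y": 0,"z": 0,"wx": 0,"wy": 0,"wz": 0},{"x": 0,"y": 0,"z": 0,"wx": 0,"wy": 0,"wz": 0},{"x": 0,"y": 0,"z": 0,"wx": 0,"wy": 0,"wz": 0},{"x": 0,"y": 0,"z": 0,"wx": 0,"wy": 0,"wz": 0},{"x": 0,"y": 0,"z": 0,"wx": 0,"wy": 0,"wz": 0}], grip=0.2)

```text
clock: 16.35
position: [0.5, -0.1767, 0.1749]
tool_rot: [-1.676, 1.569, 2.843]
force: [0.3, 0.4, 0.4]
grip_width: 0.051
```

```bash
python3 mv.py .5 -.1767 .30 -11
```

```text
t 16.35 p [ 0.5    -0.1767  0.1749] jaw yaw -11.05 tilt [-0.0017  0.0005] F [0.33 0.4  0.39] M [-0.   -0.01 -0.03] w 0.051 q [-0.11  0.49  0.47  1.92 -0.3   0.8   0.32]
   (0.5, -0.1767, 0.3, -11.0) s [-3.127e-01 -6.000e-04 -1.000e-04] w [-0.0002 -0.      0.0003]
```

Released with no residual force. Rising straight up, then retreating aside.

Request:
servo_tool(targets=[{"x": -0.02,"y": 0,"z": 0,"wx": 0,"wy": 0,"wz": 0},{"x": -0.06,"y": 0,"z": 0,"wx": 0,"wy": 0,"wz": 0},{"x": -0.11,"y": 0,"z": 0,"wx": 0,"wy": 0,"wz": 0},{"x": -0.17,"y": 0,"z": 0,"wx": 0,"wy": 0,"wz": 0},{"x": -0.24,"y": 0,"z": 0,"wx": 0,"wy": 0,"wz": 0},{"x": -0.31,"y": 0,"z": 0,"wx": 0,"wy": 0,"wz": 0},{"x": -0.36,"y": 0,"z": -0.1,"wx": 0,"wy": 0,"wz": 0},{"x": -0.36,"y": 0,"z": -0.22,"wx": 0,"wy": 0,"wz": 0},{"x": -0.36,"y": 0,"z": -0.34,"wx": 0,"wy": 0,"wz": 0},{"x": -0.36,"y": 0,"z": -0.46,"wx": 0,"wy": 0,"wz": 0},{"x": -0.36,"y": 0,"z": -0.55,"wx": 0,"wy": 0,"wz": 0},{"x": -0.36,"y": 0,"z": -0.6,"wx": 0,"wy": 0,"wz": 0}])

```text
clock: 17.85
position: [0.5464, 0.0604, 0.3198]
tool_rot: [-2.091, 1.57, 2.43]
force: [-0.8, 0.3, -0.3]
grip_width: 0.0513
```

```bash
python3 mv.py
python3 - <<'E'
from h import *
a=np.radians(-11);rot=np.array([[np.cos(a),-np.sin(a)],[np.sin(a),np.cos(a)]]);c0=np.array([.502,-.1755])
for cam in("top","side"):
    p,d=bot.grab_frame(cam);W=cloud(cam,d)
    L=W.copy();L[...,:2]=(W[...,:2]-c0)@rot
    k=(d>0)&(abs(L[...,0])<.012)&(abs(L[...,1])<.034)&(abs(L[...,1])>.021)&(L[...,2]>.17)&(L[...,2]<.23)
    for s in(1,-1):
        g=k&(np.sign(L[...,1])==s)
        if g.sum()>3: print(cam,"bar top",s,g.sum(),np.median(L[g],0).round(4))
    u,v=map(int,proj(cam,[.5,-.176,.15]))
    cv2.imwrite(f"pics/e_{cam}.png",cv2.resize(p[v-50:v+50,u-65:u+65],None,fx=6,fy=6,interpolation=cv2.INTER_CUBIC)[...,::-1])
    for n in("bottle","white_tray","tumbler","keeper_left","keeper_right"):
        for r in bot.trace(cam,n)[:1]:
            m=r["mask"]&(d>0)
            if m.sum(): print(cam,n,round(r["confidence"],2),np.median(W[m],0).round(3))
E
```

```text
t 17.85 p [0.5464 0.0604 0.3198] jaw yaw -10.96 tilt [-0.0009  0.0008] F [-0.83  0.34 -0.29] M [-0.03 -0.03  0.06] w 0.0513 q [-0.56  0.34  0.46  1.7  -0.17  1.14 -0.24]
top bar top 1 21 [-0.0016  0.0275  0.1955]
top bar top -1 22 [-0.0023 -0.0277  0.1941]
top bottle 0.66 [ 0.768 -0.011  0.114]
top white_tray 0.55 [ 0.576 -0.502  0.007]
top tumbler 0.68 [0.563 0.483 0.059]
side bar top 1 21 [-0.0022  0.0284  0.1946]
side bar top -1 21 [-0.0021 -0.0278  0.1947]
side bottle 0.66 [ 0.769 -0.024  0.096]
side white_tray 0.91 [ 0.594 -0.477  0.006]
side tumbler 0.69 [0.556 0.451 0.069]
```

View pics/e_side.png

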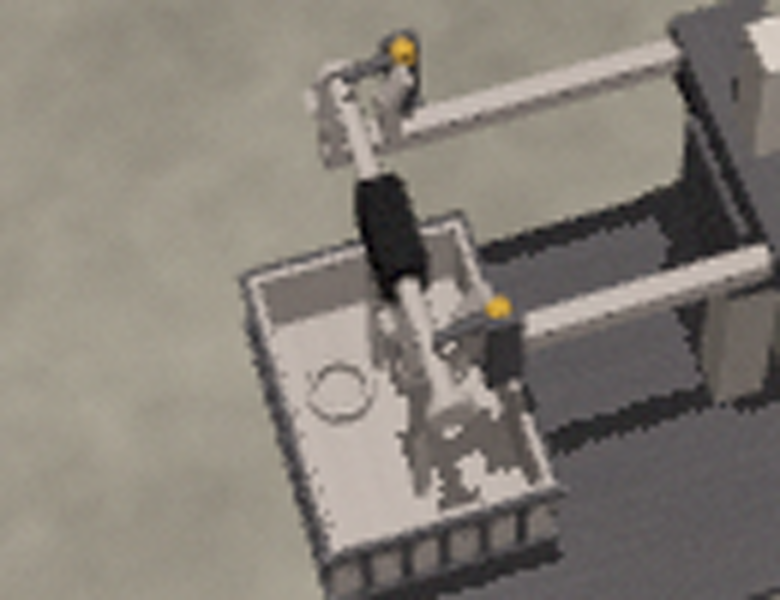

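View pics/e_top.png

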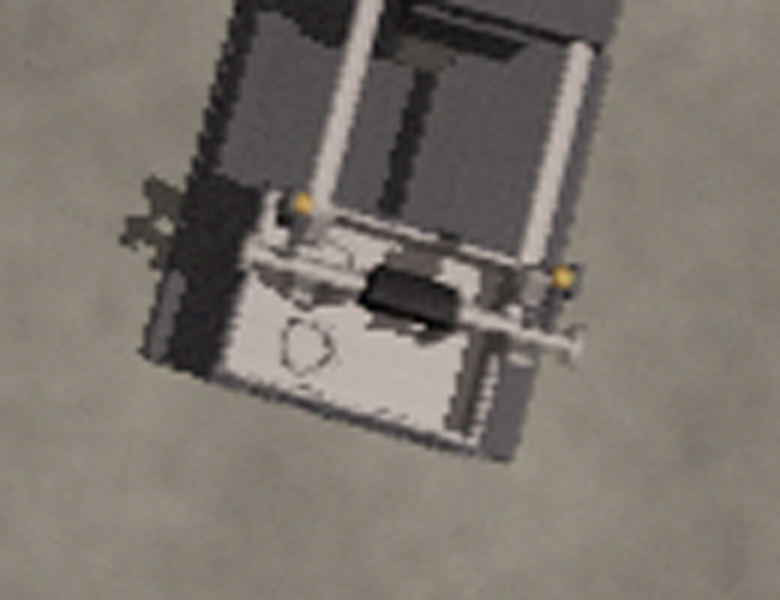

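The bar top is level at 0.1947 on both sides, giving a bar centre of about 0.191, which matches the felt stop. In the side view both keeper fingers lie across above the bar: left from (402,50) to (340,75), right from (498,308) to (440,340), at the same angles as when shut at the start. Both rings are in the tray, at (305,345) and (340,250) in the top view. Handing in.

```bash
python3 -c "
from workcell import bot
print(bot.job_done())"
```

```text
the job is handed in; nothing more can be done
None
```

The basket now hangs on the snap stand with both keepers shut over its bar. I handed the job in at about 18 s of the 72 s allowed.

**What I did:** I gripped the block, lifted the basket 50 mm off the open hooks and backed it out along −x. I carried it level to the snap stand without setting it down and pressed the bar down past the keepers. The force dropped at a bar height of about 0.202 m, and I felt a firm stop at about 0.191 m, with about 7 N of push. I then eased off 1 mm, opened the gripper with almost no force left, and moved the arm clear.

**Last checks:**
- **Bar:** its centre measures about 0.191 m on both sides, so it is level and agrees with the felt stop.
- **Keepers:** both lie across the bar at the same angle as when shut at the start. This is from the side view only: in the last check the networks did not report the keepers, and the top view shows them poorly.
- **Rings:** both are in the tray.
- **Other things:** the bottle, white tray and tumbler have not moved.

**What was off:**
- The seat came out at about 187 mm from touch, against 188–189 mm from the cameras.
- Passing the keepers gave about 5 N of sideways force. I relieved it with small shifts of about 1 mm or less before seating the bar.
- My first move call was refused because of its format; the arm did not move.
- I viewed 10 pictures, the full budget.

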